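# Lay out the espresso station

## Task

Lay out the espresso station on the brown bar mat: stand the tamper on the middle of the black tamping pad, the red leveller on the mat midway between the scale and the pad and in line with both, and the milk pitcher on the mat directly behind the scale (on the side away from you and from its blue display), centred on it, clear of it, with a gap of about 25 mm. Only when those three stand in their places, put the blue espresso cup on the middle of the scale. Everything stands upright, and the green shaker and the amber shot glass stay where they are.

Things in the scene. Friction and masses are not known exactly. Their poses are not given: they have to be found in the camera images.
- bar_mat: Fixed brown rubber mat 250 (x) x 380 (y) x 3 mm on the counter. Origin: centre of its underside. Its x points away from the robot (behind), y to the left, turned up to 0.2 rad. Scale and pad stand on it, turned with it, centred 40 mm in front (-x) of its centre and 130 mm left and right; which is left changes. The point midway between them is 40 mm in front of the mat's centre.
- scale: Fixed white coffee scale, 104 x 104 mm, with a grey 80 mm square weighing plate in the middle of its top and a blue display strip along its front edge (-x, towards the robot). Origin: centre of its underside, on the mat, 3 mm above the counter; the plate's top is 18 mm above the origin. Axes as the mat's: 'behind' is its +x.
- tamp_pad: Fixed black square rubber tamping pad, 100 x 100 x 8 mm, with a dark grey disc marking its middle. Origin: centre of its underside, 3 mm above the counter; top 8 mm above the origin. Axes as the mat's.
- cup: Loose blue ceramic espresso cup, about 0.16 kg, upright, open: 62 mm outside diameter from 28 mm up to the rim at 58 mm, foot 40 mm. A handle sticks out to its +y, to 54 mm from the axis; at the start it points roughly left (within 0.6 rad of world y). Best gripped with the fingers closing along its x. Origin: centre of its underside, z up.
- pitcher: Loose bright metal milk pitcher, about 0.18 kg, upright, open: 62 mm outside diameter up to 60 mm, neck 58 mm, rim at 72 mm. A handle sticks out to its +y, to 57 mm from the axis, 18 to 56 mm up; at the start it points roughly left (within 0.6 rad of world y). Best gripped with the fingers closing along its x. Origin: centre of its underside, z up.
- tamper: Loose coffee tamper standing upright: steel base disc 58 mm in diameter and 22 mm tall, then a slim neck and a round pale wooden handle, 34 mm in diameter from 46 to 74 mm up; 86 mm tall in all. Origin: centre of its underside, z up. About 0.35 kg.
- leveller: Loose red coffee leveller: a solid round puck 58 mm in diameter and 34 mm tall with a small steel disc on top. Origin: centre of its underside, z up. About 0.25 kg.
- shaker: Bystander, loose: green shaker with a black cap, 43 mm in diameter, 82 mm tall, standing on the mat near the middle of its back part (about 70 mm behind the mat's centre). Origin: centre of its underside. Not to be disturbed.
- shot_glass: Bystander, loose: open amber shot glass, 52 mm in diameter at the rim, 55 mm tall, standing on the counter in front of the mat. Origin: centre of its underside. Not to be disturbed.
There are look-alikes about, which are no part of the job. Of the things that look like the leveller, the smallest one is meant.

How it is judged (in metres and radians):
On the way, in this order (a step that is already met when the one before it is completed fails the run):
1. the tamper, the leveller and the pitcher stand in their places, at rest, while the cup is not yet on the scale (horizontal distance between tamper and tamp_pad below 0.015 m and angle between each of tamper, leveller, pitcher's own z axis and vertical below 0.12 rad and z of tamper in the frame of tamp_pad between 0.003 and 0.013 m and x of leveller in the frame of bar_mat between -0.055 and -0.025 m and y of leveller in the frame of bar_mat between -0.015 and 0.015 m and z of leveller in the frame of bar_mat between -0.002 and 0.008 m and x of pitcher in the frame of scale between 0.085 and 0.13 m and y of pitcher in the frame of scale between -0.015 and 0.015 m and z of pitcher in the frame of bar_mat between -0.002 and 0.008 m and linear speed of each of pitcher, leveller, tamper below 0.02 m/s and angular speed of each of pitcher, leveller, tamper below 0.2 rad/s and horizontal distance between cup and scale above 0.05 m), for 0.2 s.
2. the cup stands on the middle of the scale (horizontal distance between cup and scale below 0.015 m and angle between cup's own z axis and vertical below 0.12 rad and z of cup in the frame of scale between 0.013 and 0.023 m and linear speed of cup below 0.02 m/s and angular speed of cup below 0.2 rad/s), for 0.2 s.
At the end, for the whole second after the job is handed in: All upright and at rest: tamper within 15 mm of the pad's middle; leveller within 15 mm (each way) of midway between scale and pad; pitcher centred (15 mm) behind the scale, gap 2 to 47 mm; then cup within 15 mm of the scale's centre. Shaker and shot glass within 20 mm of their start (all of step 2 and horizontal distance between tamper and tamp_pad below 0.015 m and angle between each of tamper, leveller, pitcher, shaker, shot_glass's own z axis and vertical below 0.12 rad and z of tamper in the frame of tamp_pad between 0.003 and 0.013 m and x of leveller in the frame of bar_mat between -0.055 and -0.025 m and y of leveller in the frame of bar_mat between -0.015 and 0.015 m and z of leveller in the frame of bar_mat between -0.002 and 0.008 m and x of pitcher in the frame of scale between 0.085 and 0.13 m and y of pitcher in the frame of scale between -0.015 and 0.015 m and z of pitcher in the frame of bar_mat between -0.002 and 0.008 m and linear speed of each of pitcher, leveller, tamper below 0.02 m/s and angular speed of each of pitcher, leveller, tamper below 0.2 rad/s and distance of each of shaker, shot_glass from where it was at the start of the episode below 0.02 m); the robot touches nothing.
It fails at once if the green shaker is knocked over or shoved more than 20 mm (distance of shaker from where it was at the start of the episode above 0.02 m or angle between shaker's own z axis and vertical above 0.3 rad).
It fails at once if the amber shot glass is knocked over or shoved more than 20 mm (distance of shot_glass from where it was at the start of the episode above 0.02 m or angle between shot_glass's own z axis and vertical above 0.3 rad).
It also fails if it takes over 112 s, if anything falls off the work surface, if the arm or the gripper's body presses on something with over 40 N, if the wrist force passes 120 N, or if a joint passes its speed limit or range.

## Robot

A 6-joint arm with a two-finger parallel gripper is mounted at the origin on the work surface. World frame = base frame: x ahead of the robot, y to its left, z up, the work surface at z = 0. Lengths are in mm, angles in degrees, forces in N, time in s.
With the tool pointing down it reaches from about 400 to 925 mm from the base axis. Payload 3.4 kg.
Tool frame: the origin (TCP) lies between the finger pads; the fingertips stand 8 mm ahead of it and the grasp point (between the pads) lies 11 mm behind it; z points along the fingers, y is the line along which they close (so a half turn about z gives the same grasp; the last joint's range is limited). The gripper opens to 85 mm and grips with 20 to 120 N. Pads are 22 mm wide; open, the fingers measure 114 mm over their backs; the gripper's body (76 mm by 85 mm) begins 54 mm behind the grasp point. The pads swing forward as they close: fully open they stand 13 mm farther back than shut.
Start: joints at [-77.779, 17.578, 86.31, -0, 76.112, -4.211], TCP at [162.634, -551.526, 239.305] pointing down, gripper open.
Joint ranges: [-179.03, 179.03], [-60, 130.46], [8.19, 133.38], [-81.62, 261.62], [5.75, 156.47], [-153.77, 153.77]. Speed limits (degrees/s): [147.25, 147.25, 180, 180, 180, 180].

## Interface

Orientations are given as a 3x3 rotation matrix whose columns are the frame's x, y, z axes.
In Python, from plant import telemetry, vision, env gives the robot as it stands. The module is installed in compiled form; this text tells all that it offers.
- The arm moves only by the shell command python3 -m inch 'ROWS' [OPENING] [FORCE]. ROWS is a JSON list of rows, 1 to 5 of them, each an object with the fields x, y, z (the shift in normalised numbers (1 is 1000 mm)), drx, dry, drz (a rotation vector in parts of the range, where 1.0 means 90 degrees); a field left out counts as zero; each row shifts and turns the commanded pose from where the row before left it, along the tool's axes as they then stand; what a row does not reach is not made up. A row lasts 1/8 s, in which the tool goes at most 62.5 mm and 10.7 degrees, less where a joint would pass 70% of its speed; a pose out of reach is approached as far as the arm can. OPENING is the opening from 0.0 (shut) to 1.0 (fully open), set as the command begins (- or left out keeps the last). The fingers move at their own pace and stop on an object; FORCE is the grip in N (left out, the last holds). Time passes only in rows, so rows that do not move let the fingers close. It prints the time, the measured TCP pose, the force, the opening and the grip force at its end. Shift and turn numbers lie between -1 and 1, and a call with a number outside is refused. Input that does not fit is refused with a message, and nothing moves.
- telemetry.observe(): the state, without advancing time (a new reading comes with each control period).
- vision.read_camera(name): name is "side" or "top"; returns (picture, depth): 384x512x3 uint8, red, green, blue; 384x512 float32, mm along the optical axis (not along the pixel's ray), 0 where there is no reading.
- vision.camera_model(name): a dict with "fx", "fy", "cx", "cy" (pixels), "view" (4x4, takes a point from world to camera coordinates). Camera axes: x right, y up, looking along -z (the intrinsics and any distortion apply to the point x, -y, -z); pixel columns grow to the right and rows downward; lengths in mm; the calibration is good to about 2 mm. A picture is of the moment at which its call begins. camera_model takes no time and is no camera call.
- env.job_done(): hands the job in; it is judged then, once.
The state is a dict: "t": time; "joints": joint angles; "dq": joint speeds; "joint_efforts": joint torques, N m; "eef_pos": TCP position; "tool_rot": TCP orientation; "force": force on the tool from outside, world axes, zero at the start; "torque": the same for the moment, N m; "opening": opening from 0.0 (shut) to 1.0 (fully open); "grip_force": force on a finger pad.
Only numpy, scipy, OpenCV 4.12 (cv2) and the standard library are available. Lean on these libraries where they do the work, as an engineer would, in place of code of your own. Each camera call takes 0.05 s, during which the arm holds its last target. There are 200 camera calls.

## Working session

There is one attempt and no reset: what is moved stays moved. The work goes in short steps, Python scripts to look and compute and a shell command to move; the robot and the scene stay as the last step left them, time stands still between calls to the robot, and variables do not carry over. Pictures are saved under pics/ and viewed, at most 14 in all, crops included, and the job is handed in when it is done.

```bash
mkdir -p pics; cat > h.py <<'E'
import numpy as np, cv2
from plant import telemetry, vision, env
def grab(n):
    p,d=vision.read_camera(n); np.savez(f'{n}.npz',p=p,d=d); return p,d
def load(n):
    z=np.load(f'{n}.npz'); return z['p'],z['d']
def cloud(n,d):
    """world point of each pixel"""
    m=vision.camera_model(n); v,u=np.mgrid[:d.shape[0],:d.shape[1]]
    c=np.stack([(u-m['cx'])/m['fx']*d,-(v-m['cy'])/m['fy']*d,-d,np.ones_like(d)],-1)
    return (c@np.linalg.inv(np.array(m['view'])).T)[...,:3]
def ray(n,u,v,z):
    m=vision.camera_model(n); T=np.linalg.inv(np.array(m['view']))
    r=T[:3,:3]@[(u-m['cx'])/m['fx'],-(v-m['cy'])/m['fy'],-1]; return T[:3,3]+r*(z-T[2,3])/r[2]
E
python3 - <<'E'
from h import *
for n in('top','side'):
    p,d=grab(n); cv2.imwrite(f'pics/{n}0.png',cv2.resize(p[...,::-1],(800,600)))
    m=vision.camera_model(n); print(n,{k:np.round(v,2).tolist() for k,v in m.items()})
print(telemetry.observe())
E
```

```text
top {'fx': 403.45, 'fy': 403.45, 'cx': 251.64, 'cy': 197.33, 'view': [[0.01, -1.0, 0.02, -26.14], [0.99, 0.01, 0.12, -496.43], [-0.12, 0.02, 0.99, -1020.78], [0.0, 0.0, 0.0, 1.0]]}
side {'fx': 403.96, 'fy': 403.96, 'cx': 252.4, 'cy': 199.06, 'view': [[-0.99, -0.14, 0.0, 493.22], [0.09, -0.64, 0.77, -75.4], [-0.1, 0.76, 0.64, -979.53], [0.0, 0.0, 0.0, 1.0]]}
{'t': 0.1, 'joints': array([-7.77803707e+01,  1.76198233e+01,  8.63767581e+01,  1.86507572e-03,
        7.61091981e+01, -4.20950293e+00]), 'dq': array([ 0.11763598, -0.0765684 , -0.28127013,  0.08245895, -0.03213129,
        0.10922682]), 'joint_efforts': array([-2.66853222e-04, -4.58531249e+01, -2.52609891e+01, -1.69369573e-04,
        5.68513933e-03,  6.40596014e-06]), 'eef_pos': array([ 162.50316272, -550.93130175,  238.45230369]), 'tool_rot': array([[ 9.59172542e-01,  2.82821332e-01, -3.59881870e-04],
       [ 2.82821512e-01, -9.59170846e-01,  1.81105816e-03],
       [ 1.67017683e-04, -1.83889959e-03, -9.99998295e-01]]), 'force': array([-0.18310519,  0.03623719, -0.4037993 ]), 'torque': array([ 0.02911431,  0.02101284, -0.01702251]), 'grip_force': 0.0, 'opening': 1.000308841748531}
```

View pics/top0.png

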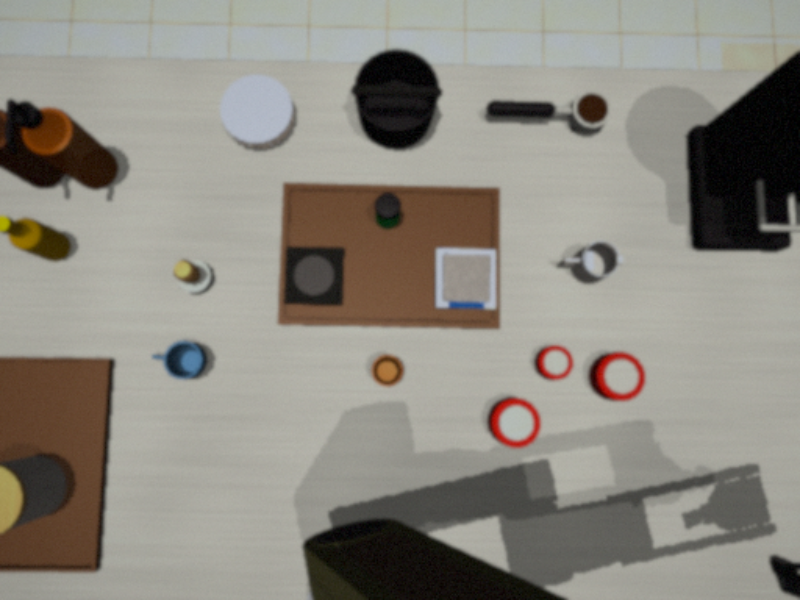

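View pics/side0.png

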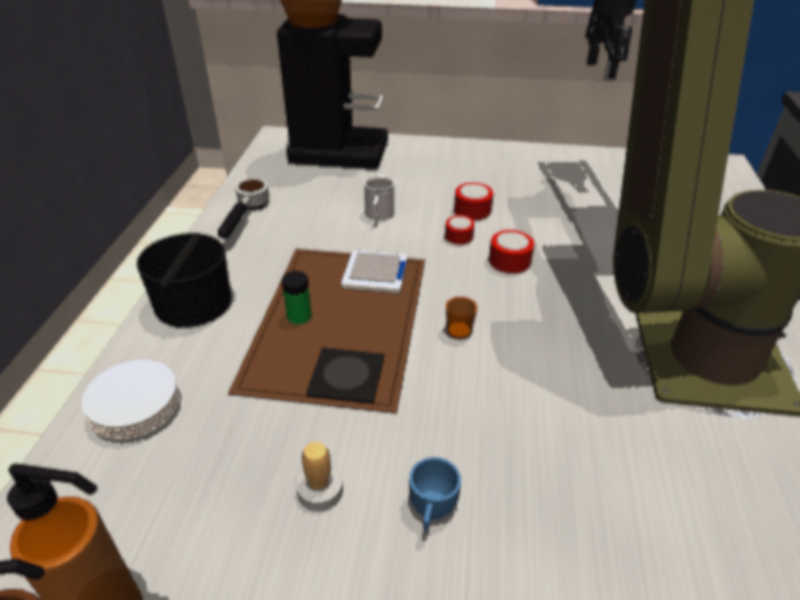

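The top view (800x600 px) shows the mat with the pad on the left (314,276), the scale on the right (466,278), the tamper (190,274), the cup (185,360), the pitcher (597,262), the shaker (388,210) and the shot glass (388,370). 
Leveller candidates are the red pucks at (555,362), (618,376) and (515,422). The smallest is (555,362), about 36 px across against about 50 px, so it fits. I'll confirm it in a crop and measure everything.

```bash
cat > meas.py <<'E'
from h import *
def blobs(n,p,lo,hi,roi,amin=30):
    hsv=cv2.cvtColor(p,cv2.COLOR_RGB2HSV); m=cv2.inRange(hsv,np.array(lo),np.array(hi))
    z=np.zeros_like(m); u0,v0,u1,v1=roi; z[v0:v1,u0:u1]=m[v0:v1,u0:u1]
    z=cv2.morphologyEx(z,cv2.MORPH_CLOSE,np.ones((3,3)))
    cs=[c for c in cv2.findContours(z,cv2.RETR_EXTERNAL,cv2.CHAIN_APPROX_NONE)[0] if cv2.contourArea(c)>amin]
    return sorted(cs,key=cv2.contourArea,reverse=True)
def stereo(a,b):
    """least squares crossing of the rays top pixel a, side pixel b"""
    A=[];y=[]
    for n,(u,v) in(('top',a),('side',b)):
        p0=ray(n,u,v,0);p1=ray(n,u,v,100);r=(p1-p0)/np.linalg.norm(p1-p0);P=np.eye(3)-np.outer(r,r);A.append(P);y.append(P@p0)
    x=np.linalg.lstsq(np.vstack(A),np.hstack(y),rcond=None)[0]; return x,np.linalg.norm(np.hstack(y)-np.vstack(A)@x)
E
python3 - <<'E'
from meas import *
k=.64
t,dt=load('top'); s,ds=load('side'); ct=cloud('top',dt); cs=cloud('side',ds)
T=lambda *r:tuple(int(x*k) for x in r)
rois={'red':((0,120,60),(8,255,255),(480,330,660,460),(440,170,550,280)),
'blue cup':((95,80,40),(120,255,255),(140,330,220,390),(400,450,470,530)),
'display':((100,120,60),(125,255,255),(430,290,510,315),(380,240,420,290)),
'wood':((12,60,120),(30,255,255),(165,250,215,300),(295,435,340,500)),
'pad':((0,0,0),(180,255,48),(280,240,350,312),(300,340,390,405)),
'plate':((0,0,100),(180,60,190),(438,250,495,303),(345,245,405,290)),
'scale':((0,0,100),(180,60,255),(430,240,505,312),(335,245,415,295)),
'mat':((0,40,30),(20,255,255),(270,175,510,335),(225,240,430,415)),
}
for n,(lo,hi,rt,rs) in rois.items():
    for nm,p,c,r in(('top',t,ct,rt),('side',s,cs,rs)):
        for b in blobs(nm,p,lo,hi,T(*r))[:3]:
            (u,v),(w,h),a=cv2.minAreaRect(b)
            m=np.zeros(p.shape[:2],np.uint8);cv2.drawContours(m,[b],-1,1,-1)
            q=c[m>0]; q=q[np.isfinite(q).all(1)]
            print(n,nm,'px',np.round((u,v,w,h,a),1),'med',np.median(q,0).round(),'z5-95',np.percentile(q[:,2],[5,50,95]).round())
for n,b in(('pitcher',(550,235,640,290)),('tamper',(165,245,225,300)),('cup',(145,335,215,385)),('shaker',(370,185,410,235)),('glass',(365,345,412,395)),('red',(530,335,580,385))):
    u0,v0,u1,v1=T(*b); q=ct[v0:v1,u0:u1].reshape(-1,3); q=q[q[:,2]>10]
    z=np.percentile(q[:,2],98); g=q[q[:,2]>z-12]
    print(n,'depth: top z',z.round(),'x',np.percentile(g[:,0],[2,98]).round(),'y',np.percentile(g[:,1],[2,98]).round(),'med',np.median(g,0).round())
print('counter z',[np.median(ct[T(y)[0],T(x)[0]]).round() for x,y in((240,340),(450,360))], ct[T(220)[0],T(450)[0]].round(),ct[T(340)[0],T(450)[0]].round())
im=cv2.hconcat([cv2.resize(t[205:295,300:420],(480,360),interpolation=3),cv2.resize(t[145:190,350:410],(320,240),interpolation=3)[:,:].copy() if 0 else cv2.copyMakeBorder(cv2.resize(t[145:190,350:410],(320,240),interpolation=3),0,120,0,0,0)])
cv2.imwrite('pics/crop1.png',im[...,::-1])
E
```

```text
red top px [329. 270.  30.  32.  90.] med [ 313. -216.   47.] z5-95 [43. 47. 50.]
red top px [396.  240.5  29.   30.   90. ] med [ 388. -389.   47.] z5-95 [42. 47. 50.]
red top px [354.5 231.5  21.2  21.2  45. ] med [ 410. -286.   33.] z5-95 [29. 33. 36.]
red side px [299.8 136.3  24.7  40.8  15.9] med [ 398. -356.   30.] z5-95 [ 7. 30. 46.]
red side px [326.9 160.7  27.4  26.7   7.1] med [ 315. -189.   36.] z5-95 [ 8. 36. 47.]
blue cup top px [117.  229.   26.9  24.   45. ] med [408. 328.  21.] z5-95 [ 3. 21. 58.]
blue cup side px [278.5 312.5  39.8  34.4  63.4] med [407. 304.  39.] z5-95 [ 6. 39. 57.]
display top px [298. 195.   2.  20.  90.] med [ 506. -142.   17.] z5-95 [13. 17. 20.]
wood top px [116.  172.5  11.   10.   90. ] med [548. 318.  84.] z5-95 [80. 84. 87.]
wood side px [201.5 293.   20.   17.   90. ] med [548. 324.  81.] z5-95 [63. 81. 85.]
pad top px [201.  176.5  35.   36.   90. ] med [554. 116.  11.] z5-95 [ 7. 11. 14.]
pad side px [220.6 240.   44.7  31.4   6.7] med [554. 123.  10.] z5-95 [ 8. 10. 12.]
plate top px [297.5 176.   32.   35.   90. ] med [ 557. -142.  
[... 312 characters left out ...]
 163.4 141.5  91.3   1.1] med [590. -11.   3.] z5-95 [-1.  3. 21.]
mat side px [208.6 208.8 114.8 100.7   6.8] med [592.  49.   2.] z5-95 [-1.  2. 10.]
pitcher depth: top z 75.0 x [366. 608.] y [-391.    1.] med [ 579. -366.   70.]
tamper depth: top z 87.0 x [366. 561.] y [  1. 330.] med [546. 315.  83.]
cup depth: top z 1075.0 x [366. 366.] y [1. 1.] med [3.660e+02 1.000e+00 1.075e+03]
shaker depth: top z 88.0 x [638. 677.] y [-25.  13.] med [658.  -7.  84.]
glass depth: top z 57.0 x [370. 418.] y [-34.  14.] med [394.  -9.  54.]
red depth: top z 37.0 x [384. 436.] y [-314. -262.] med [ 410. -288.   33.]
counter z [np.float64(241.0), np.float64(-5.0)] [ 660. -118.    2.] [ 449. -118.    0.]
```

View pics/crop1.png

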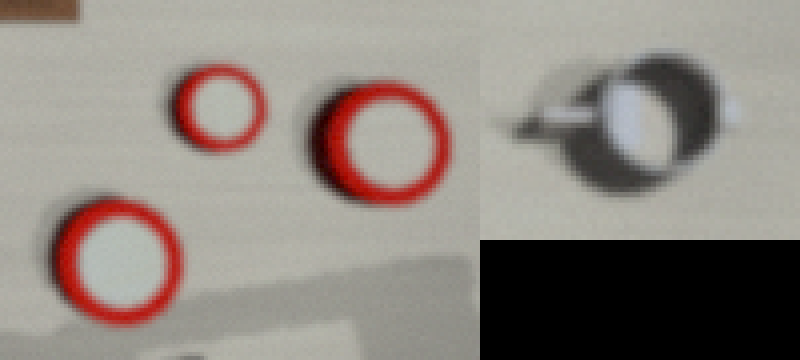

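The crop confirms it: the small puck at (222,108) is about 92 px wide against 130 px for the others, so it's the leveller. The pitcher body is at (662,113) with its handle pointing left to (545,115). Next come the exact centres, the handle directions and the mat axes.

```bash
cat > fit.py <<'E'
from meas import *
k=.64
def pts(n,d,roi,zlo,zhi):
    c=cloud(n,d); u0,v0,u1,v1=[int(x*k) for x in roi]; q=c[v0:v1,u0:u1][d[v0:v1,u0:u1]>0]
    return q[(q[:,2]>zlo)&(q[:,2]<zhi)]
def circ(q):
    from scipy.optimize import least_squares
    h=cv2.convexHull(q[:,:2].astype(np.float32))[:,0].astype(float)
    f=least_squares(lambda a:np.hypot(*(h-a[:2]).T)-a[2],[*h.mean(0),30],loss='soft_l1').x
    return f.round(1)
E
python3 - <<'E'
from fit import *
t,dt=load('top'); s,ds=load('side')
R={'pitcher':((550,235,640,290),(355,170,405,235),[(64,80)],(20,54)),'cup':((140,335,215,385),(395,450,470,545),[(48,64)],(15,50)),
'tamper':((165,245,225,300),(290,435,350,510),[(12,30),(46,92)],None),'lev':((530,335,580,385),(440,210,480,245),[(20,42)],None),
'shaker':((370,185,410,235),(275,265,320,330),[(60,90)],None),'glass':((365,345,412,395),(440,290,480,340),[(40,62)],None)}
for o,(rt,rs,zz,hz) in R.items():
    for n,d,r in(('top',dt,rt),('side',ds,rs)):
        for z in zz:
            q=pts(n,d,r,*z)
            if len(q)>8: print(o,n,z,'circ',circ(q),'x',np.percentile(q[:,0],[1,99]).round(),'y',np.percentile(q[:,1],[1,99]).round(),'ztop',np.percentile(q[:,2],[50,98]).round(1))
        if hz:
            q=pts(n,d,r,*hz); q=q[q[:,1].argsort()][-12:]; print('   handle end',o,n,np.median(q,0).round())
# mat corners
b=blobs('top',t,(0,40,30),(20,255,255),[int(x*k) for x in (270,175,510,335)])[0]
h=cv2.approxPolyDP(cv2.convexHull(b),8,True)[:,0]; P=np.array([ray('top',u,v,3)[:2] for u,v in h]); print('mat',h.tolist(),P.round().tolist())
b=blobs('side',s,(0,40,30),(20,255,255),[int(x*k) for x in (225,240,430,415)])[0]
h=cv2.approxPolyDP(cv2.convexHull(b),8,True)[:,0]; P=np.array([ray('side',u,v,3)[:2] for u,v in h]); print('mat side',h.tolist(),P.round().tolist())
q=pts('top',dt,(430,240,505,312),13,26); print('scale rect',cv2.minAreaRect(q[:,:2].astype(np.float32)))
for nm,p,lo,hi,ro,z in(('pad top',t,(0,0,0),(180,255,48),(280,240,350,312),11),('pad side',s,(0,0,0),(180,255,48),(300,340,390,405),11),('scale top',t,(0,0,100),(180,60,255),(430,240,505,312),18),('scale side',s,(0,0,100),(180,60,255),(335,245,415,295),18),):
    c=blobs(nm.split()[1],p,lo,hi,[int(x*k) for x in ro])[0][:,0]
    W=np.array([ray(nm.split()[1],u,v,z)[:2] for u,v in c],np.float32); print(nm,np.round(cv2.minAreaRect(W)[0],1),np.round(cv2.minAreaRect(W)[1],1),cv2.minAreaRect(W)[2])
# stereo heights
print('tamper top stereo',stereo((116,172.5),(201.5,288)))
print('pad disc stereo',stereo((201,176.5),(220.6,240)))
print('plate stereo',stereo((297.5,176),(239.5,171)))
E
```

```text
pitcher top (64, 80) circ [ 579.1 -356.5   30.4] x [551. 609.] y [-392. -326.] ztop [70.1 74.5]
   handle end pitcher top [ 578. -301.   39.]
pitcher side (64, 80) circ [ 579.1 -358.3   31.3] x [550. 608.] y [-391. -325.] ztop [68.  72.3]
   handle end pitcher side [ 578. -300.   36.]
cup top (48, 64) circ [406.1 318.2  30.7] x [376. 436.] y [288. 363.] ztop [56.3 60.5]
   handle end cup top [411. 366.  46.]
cup side (48, 64) circ [406.6 317.8  30.8] x [377. 436.] y [288. 364.] ztop [55.2 58.3]
   handle end cup side [412. 370.  34.]
tamper top (12, 30) circ [548.5 318.   28.6] x [521. 576.] y [290. 343.] ztop [21.6 26.6]
tamper top (46, 92) circ [548.3 317.9  16.9] x [532. 562.] y [301. 331.] ztop [81.8 87.3]
tamper side (12, 30) circ [549.1 317.6  28.7] x [521. 576.] y [296. 346.] ztop [20.7 27.1]
tamper side (46, 92) circ [548.5 319.4  16.1] x [533. 564.] y [306. 334.] ztop [75.7 85.3]
lev top (20, 42) circ [ 411.  -288.    28.3] x [384. 438.] y [-315. -261.] ztop [33.3 37.2]
lev side (20, 42) circ [ 400.3 -311.    49.6] x [380. 437.] y [-357. -260.] ztop [31.4 34.7]
shaker top (6
[... 531 characters left out ...]
0, -201.0], [471.0, -200.0], [472.0, 177.0], [718.0, 176.0]]
scale rect ((552.8120727539062, -142.98501586914062), (102.61532592773438, 103.54912567138672), 89.956298828125)
pad top [553.5 116.2] [94.8 95.9] 0.8524622321128845
pad side [554.1 120.6] [99.5 96.5] 89.16677856445312
scale top [ 559.8 -148.4] [122.2 118.4] 0.22954648733139038
scale side [ 557.1 -143. ] [147.3 147.5] 8.114354133605957
tamper top stereo (array([547.67751456, 317.93361857,  85.18165834]), np.float64(1.0472219995790462))
pad disc stereo (array([555.64909931, 116.67375724,   4.62986179]), np.float64(1.8035022331758652))
plate stereo (array([ 555.53336623, -141.13697309,   18.97572769]), np.float64(2.3711313093032786))
```

Both views agree to within about 2 mm. World positions in mm:

| Thing | Position |
|---|---|
| Leveller | (411, -288) |
| Pitcher | (579, -358) |
| Tamper | (548, 318) |
| Cup | (406, 318) |
| Mat centre | (594, -12), turned about 0 |
| Scale | (554, -142) |
| Pad | (554, 117) |

Both handles point to +y, so tool y along world +x suits every grasp. I'll turn the tool first.

The rows are not in the units I measure in: shifts go in shares of 1000 mm and turns go in shares of 90 degrees. I convert before sending: -10.5 degrees / 90 = -0.1167.

```bash
python3 -m inch '[{"drz":-0.1167},{"drz":-0.1167},{"drz":-0.1167},{"drz":-0.1167},{"drz":-0.1167}]' 1.0
python3 -m inch '[{"drz":-0.1167},{"drz":-0.1167},{"x":0.03,"y":0.03},{"x":0.04,"y":0.04},{"x":0.04,"y":0.04}]'
python3 -m inch '[{"x":0.04,"y":0.04},{"x":0.04,"y":0.04},{"x":0.04,"y":0.04},{"x":0.03,"y":0.02},{}]'
```

```text
t: 0.72
eef_pos: [162.5, -551.1, 238.7]
tool_rot: [[0.354, 0.935, -0.0], [0.935, -0.354, 0.001], [0.001, -0.001, -1.0]]
force: [0.2, -0.3, -0.4]
opening: 1.001
grip_force: 0.0
t: 1.35
eef_pos: [273.4, -440.5, 238.8]
tool_rot: [[0.003, 1.0, -0.0], [1.0, -0.003, 0.001], [0.001, -0.0, -1.0]]
force: [-0.3, 0.0, 0.7]
opening: 0.997
grip_force: 0.0
t: 1.98
eef_pos: [413.8, -289.5, 238.9]
tool_rot: [[-0.003, 1.0, -0.001], [1.0, 0.003, 0.001], [0.001, -0.001, -1.0]]
force: [-0.2, -0.4, 0.0]
opening: 1.003
grip_force: 0.0
```

To row units: 50 mm / 1000 = 0.05, -2.8 mm / 1000 = -0.0028.

```bash
python3 -m inch '[{"x":0.0015,"y":-0.0028,"z":0.04},{"z":0.05},{"z":0.05},{"z":0.04},{}]'
python3 -m inch '[{"z":0.025},{"z":0.015},{"z":0.006},{}]'
python3 -m inch '[{},{},{},{},{}]' 0.3 40
```

```text
t: 2.6
eef_pos: [407.3, -289.3, 56.6]
tool_rot: [[0.002, 1.0, -0.006], [1.0, -0.002, 0.005], [0.005, -0.006, -1.0]]
force: [0.6, -0.0, 0.1]
opening: 0.998
grip_force: 0.0
t: 3.1
eef_pos: [410.6, -291.1, 14.2]
tool_rot: [[0.001, 1.0, 0.001], [1.0, -0.001, -0.001], [-0.001, 0.001, -1.0]]
force: [0.5, -0.3, 1.4]
opening: 1.0
grip_force: 0.0
t: 3.72
eef_pos: [410.8, -290.9, 14.5]
tool_rot: [[0.001, 1.0, 0.002], [1.0, -0.001, -0.001], [-0.001, 0.002, -1.0]]
force: [-0.5, 0.8, 5.4]
opening: 0.667
grip_force: 41.6
```

To row units: -40 mm / 1000 = -0.04, 35 mm / 1000 = 0.035.

```bash
python3 -m inch '[{"z":-0.02},{"z":-0.04},{"z":-0.04},{"x":0.02,"y":0.01,"z":-0.02},{"x":0.035,"y":0.02}]'
python3 -m inch '[{"x":0.045,"y":0.023},{"x":0.045,"y":0.023},{"x":0.045,"y":0.023},{"x":0.045,"y":0.023},{"x":0.0405,"y":0.021}]'
python3 -m inch '[{},{}]'
```

```text
t: 4.35
eef_pos: [441.3, -236.4, 135.6]
tool_rot: [[0.004, 1.0, 0.004], [1.0, -0.004, -0.003], [-0.003, 0.004, -1.0]]
force: [0.3, -0.2, -3.3]
opening: 0.663
grip_force: 44.3
t: 4.97
eef_pos: [553.6, -13.1, 133.3]
tool_rot: [[0.0, 1.0, -0.001], [1.0, -0.0, 0.0], [0.0, -0.001, -1.0]]
force: [0.2, -0.6, -2.8]
opening: 0.661
grip_force: 44.3
t: 5.22
eef_pos: [552.5, -14.9, 133.0]
tool_rot: [[0.0, 1.0, -0.002], [1.0, -0.0, -0.0], [-0.0, -0.002, -1.0]]
force: [0.0, 0.1, -2.9]
opening: 0.664
grip_force: 44.2
```

To row units: 40 mm / 1000 = 0.04, 20 mm / 1000 = 0.02.

```bash
python3 -m inch '[{"y":0.0015,"z":0.04},{"z":0.04},{"z":0.02},{"z":0.01},{}]'
python3 -m inch '[{"z":0.003},{"z":0.002},{}]'
```

```text
t: 5.85
eef_pos: [554.4, -15.8, 23.0]
tool_rot: [[0.002, 1.0, -0.001], [1.0, -0.002, -0.0], [-0.0, -0.001, -1.0]]
force: [-0.4, 0.4, -2.4]
opening: 0.66
grip_force: 44.2
t: 6.22
eef_pos: [555.2, -14.9, 18.7]
tool_rot: [[0.001, 1.0, 0.001], [1.0, -0.001, -0.0], [-0.0, 0.001, -1.0]]
force: [0.5, 0.2, -3.3]
opening: 0.663
grip_force: 44.2
```

To row units: 1.3 mm / 1000 = 0.0013.

```bash
python3 -m inch '[{"z":0.0013},{}]'
python3 -m inch '[{},{},{},{}]' 1.0
python3 -m inch '[{"z":-0.015},{"z":-0.04},{"z":-0.05},{"x":-0.023,"y":0.005,"z":-0.01},{"x":-0.04,"y":0.002}]'
python3 -m inch '[{"x":-0.05,"y":0.003},{"x":-0.06,"y":0.004},{"x":-0.06,"y":0.004},{"x":-0.06,"y":0.004},{"x":-0.05,"y":0.002}]'
python3 -m inch '[{},{}]'
python3 - <<'E'
from fit import *
t,dt=grab('top')
print('lev',circ(pts('top',dt,(360,235,420,310),20,45)),'pit',circ(pts('top',dt,(550,235,640,290),64,80)))
s,ds=grab('side');print('pit side',circ(pts('side',ds,(355,170,405,235),64,80)))
E
```

```text
t: 6.48
eef_pos: [555.3, -14.9, 17.5]
tool_rot: [[0.001, 1.0, 0.001], [1.0, -0.001, -0.0], [-0.0, 0.001, -1.0]]
force: [-1.8, 0.1, 1.7]
opening: 0.663
grip_force: 44.5
t: 6.98
eef_pos: [555.0, -15.0, 17.0]
tool_rot: [[0.001, 1.0, 0.0], [1.0, -0.001, 0.0], [0.0, 0.0, -1.0]]
force: [-0.1, 1.3, -0.5]
opening: 1.0
grip_force: 0.0
t: 7.6
eef_pos: [563.6, -77.9, 135.2]
tool_rot: [[-0.001, 1.0, 0.005], [1.0, 0.001, -0.001], [-0.001, 0.005, -1.0]]
force: [-0.1, -0.3, -0.2]
opening: 1.002
grip_force: 0.0
t: 8.22
eef_pos: [578.7, -360.7, 133.3]
tool_rot: [[0.002, 1.0, 0.001], [1.0, -0.002, -0.001], [-0.001, 0.001, -1.0]]
force: [0.1, 0.2, -0.3]
opening: 0.998
grip_force: 0.0
t: 8.48
eef_pos: [578.1, -357.6, 132.4]
tool_rot: [[0.002, 1.0, -0.0], [1.0, -0.002, 0.001], [0.001, -0.0, -1.0]]
force: [-0.5, -0.0, -0.4]
opening: 1.001
grip_force: 0.0
lev [553.8 -12.8  28.4] pit [ 579.7 -356.6   30.4]
pit side [ 578.8 -357.5   30.9]
```

To row units: 40 mm / 1000 = 0.04, 35 mm / 1000 = 0.035.

```bash
python3 -m inch '[{"y":0.001,"z":0.04},{"z":0.035},{"z":0.02},{"z":0.008},{}]'
python3 -m inch '[{},{},{},{},{}]' 0.3 40
```

```text
t: 9.2
eef_pos: [579.7, -357.0, 29.0]
tool_rot: [[-0.0, 1.0, -0.001], [1.0, 0.0, 0.0], [0.0, -0.001, -1.0]]
force: [0.5, 0.4, 0.5]
opening: 0.999
grip_force: 0.0
t: 9.82
eef_pos: [580.4, -358.5, 30.6]
tool_rot: [[0.001, 1.0, 0.002], [1.0, -0.001, -0.001], [-0.001, 0.002, -1.0]]
force: [0.2, 0.2, 6.2]
opening: 0.704
grip_force: 44.4
```

To row units: -40 mm / 1000 = -0.04, -20 mm / 1000 = -0.02.

```bash
python3 -m inch '[{"z":-0.02},{"z":-0.04},{"z":-0.04},{"x":0.02,"y":0.008,"z":-0.005},{"x":0.04,"y":0.015}]'
python3 -m inch '[{"x":0.04,"y":0.015},{"x":0.04,"y":0.015},{"x":0.04,"y":0.015},{"x":0.035,"y":0.013},{}]'
python3 -m inch '[{},{}]'
```

```text
t: 10.45
eef_pos: [602.5, -297.9, 133.6]
tool_rot: [[0.004, 1.0, 0.0], [1.0, -0.004, -0.0], [-0.0, 0.0, -1.0]]
force: [0.9, 0.3, -3.0]
opening: 0.701
grip_force: 44.3
t: 11.08
eef_pos: [660.4, -138.3, 131.8]
tool_rot: [[-0.003, 1.0, -0.003], [1.0, 0.003, 0.003], [0.003, -0.003, -1.0]]
force: [0.1, -0.9, -2.2]
opening: 0.698
grip_force: 44.3
t: 11.32
eef_pos: [660.0, -143.7, 133.2]
tool_rot: [[0.002, 1.0, -0.001], [1.0, -0.002, 0.0], [0.0, -0.001, -1.0]]
force: [0.5, -0.4, -1.8]
opening: 0.7
grip_force: 44.3
```

To row units: 40 mm / 1000 = 0.04, 30 mm / 1000 = 0.03.

```bash
python3 -m inch '[{"x":0.001,"y":0.001,"z":0.04},{"z":0.03},{"z":0.015},{"z":0.009},{}]'
python3 -m inch '[{"z":0.003},{"z":0.0015},{}]'
```

```text
t: 11.95
eef_pos: [661.9, -142.5, 40.0]
tool_rot: [[0.002, 1.0, -0.0], [1.0, -0.002, 0.0], [0.0, -0.0, -1.0]]
force: [0.7, -0.6, -2.3]
opening: 0.698
grip_force: 44.2
t: 12.32
eef_pos: [662.0, -142.1, 35.9]
tool_rot: [[0.001, 1.0, 0.001], [1.0, -0.001, -0.0], [-0.0, 0.001, -1.0]]
force: [-0.4, -0.4, -1.9]
opening: 0.709
grip_force: 44.2
```

To row units: 1.5 mm / 1000 = 0.0015, 1 mm / 1000 = 0.001.

```bash
python3 -m inch '[{"z":0.0015},{"z":0.001},{}]'
python3 -m inch '[{},{},{},{}]' 1.0
python3 -m inch '[{"z":-0.015},{"z":-0.04},{"z":-0.05},{"z":-0.02},{"x":0.03,"y":-0.015}]'
python3 -m inch '[{"x":0.05,"y":-0.015},{"x":0.06,"y":-0.015},{"x":0.06,"y":-0.015},{"x":0.06,"y":-0.015},{"x":0.06,"y":-0.015}]'
python3 -m inch '[{"x":0.06,"y":-0.012},{"x":0.05,"y":-0.008},{"x":0.03,"y":-0.0035},{},{}]'
python3 - <<'E'
from fit import *
t,dt=grab('top');s,ds=grab('side')
print('pit',circ(pts('top',dt,(420,170,520,240),64,85)),circ(pts('side',ds,(310,180,390,250),64,85)),'tamper',circ(pts('side',ds,(290,435,350,510),46,92)))
cv2.imwrite('pics/side1.png',s[...,::-1])
E
```

```text
t: 12.7
eef_pos: [661.9, -142.1, 33.6]
tool_rot: [[0.001, 1.0, 0.0], [1.0, -0.001, -0.0], [-0.0, 0.0, -1.0]]
force: [-1.6, 0.2, 1.8]
opening: 0.702
grip_force: 44.5
t: 13.2
eef_pos: [661.9, -142.1, 32.9]
tool_rot: [[0.001, 1.0, 0.0], [1.0, -0.001, 0.0], [0.0, 0.0, -1.0]]
force: [0.0, -0.2, 0.6]
opening: 1.003
grip_force: 0.0
t: 13.82
eef_pos: [650.1, -114.2, 162.4]
tool_rot: [[0.004, 1.0, 0.009], [1.0, -0.004, -0.003], [-0.003, 0.009, -1.0]]
force: [-0.1, 0.3, -1.4]
opening: 1.0
grip_force: 0.0
t: 14.45
eef_pos: [572.0, 179.9, 159.5]
tool_rot: [[0.001, 1.0, 0.002], [1.0, -0.001, 0.001], [0.001, 0.002, -1.0]]
force: [0.3, -0.3, 0.5]
opening: 0.999
grip_force: 0.0
t: 15.08
eef_pos: [548.9, 317.5, 158.6]
tool_rot: [[0.001, 1.0, 0.001], [1.0, -0.001, -0.0], [-0.0, 0.001, -1.0]]
force: [-0.7, -0.3, -0.6]
opening: 0.996
grip_force: 0.0Traceback (most recent call last):
  File "<stdin>", line 3, in <module>
  File "fit.py", line 8, in circ
    h=cv2.convexHull(q[:,:2].astype(np.float32))[:,0].astype(float)
      ~~~~~~~~~~~~~~~~~~~~~~~~~~~~~~~~~~~~~~~~~~^^^^^
TypeError: 'NoneType' object is not subscriptable
```

To row units: 40 mm / 1000 = 0.04, 20 mm / 1000 = 0.02.

```bash
python3 - <<'E'
from fit import *
t,dt=load('top')
print('pit',circ(pts('top',dt,(420,170,520,240),64,85)))
E
python3 -m inch '[{"z":0.04},{"z":0.04},{"z":0.02},{"z":0.009},{}]'
python3 -m inch '[{},{},{},{},{}]' 0.1 60
```

```text
pit [ 660.8 -140.5   30.6]
t: 15.8
eef_pos: [549.1, 317.2, 48.9]
tool_rot: [[0.002, 1.0, -0.001], [1.0, -0.002, -0.0], [-0.0, -0.001, -1.0]]
force: [0.3, -0.8, -0.5]
opening: 1.003
grip_force: 0.0
t: 16.42
eef_pos: [549.5, 318.4, 50.0]
tool_rot: [[0.001, 1.0, 0.002], [1.0, -0.001, 0.001], [0.001, 0.002, -1.0]]
force: [-1.3, -0.4, 5.5]
opening: 0.381
grip_force: 59.4
```

To row units: -40 mm / 1000 = -0.04, -30 mm / 1000 = -0.03.

```bash
python3 -m inch '[{"z":-0.02},{"z":-0.03},{"z":-0.01},{"x":-0.02},{"x":-0.04,"y":0.001}]'
python3 -m inch '[{"x":-0.04,"y":0.001},{"x":-0.04,"y":0.001},{"x":-0.035,"y":0.001},{"x":-0.02},{"x":-0.0055}]'
python3 -m inch '[{},{}]'
```

```text
t: 17.05
eef_pos: [548.8, 257.4, 107.7]
tool_rot: [[-0.001, 1.0, -0.002], [1.0, 0.001, -0.001], [-0.001, -0.002, -1.0]]
force: [0.3, -0.8, -2.5]
opening: 0.377
grip_force: 60.4
t: 17.68
eef_pos: [551.8, 116.1, 108.3]
tool_rot: [[0.003, 1.0, -0.002], [1.0, -0.003, -0.0], [-0.0, -0.002, -1.0]]
force: [0.5, 1.1, -3.2]
opening: 0.381
grip_force: 60.4
t: 17.92
eef_pos: [552.7, 118.6, 108.9]
tool_rot: [[0.0, 1.0, 0.0], [1.0, -0.0, 0.001], [0.001, 0.0, -1.0]]
force: [-0.4, 0.0, -2.6]
opening: 0.382
grip_force: 60.4
```

To row units: 20 mm / 1000 = 0.02, 15 mm / 1000 = 0.015.

```bash
python3 -m inch '[{"x":-0.001,"y":0.001,"z":0.02},{"z":0.015},{"z":0.008},{"z":0.002},{}]'
python3 -m inch '[{"z":0.0012},{"z":0.0012},{}]'
```

```text
t: 18.55
eef_pos: [553.8, 116.7, 64.1]
tool_rot: [[0.001, 1.0, 0.0], [1.0, -0.001, 0.0], [0.0, 0.0, -1.0]]
force: [-0.9, -0.1, -3.4]
opening: 0.383
grip_force: 60.3
t: 18.92
eef_pos: [553.7, 116.5, 61.7]
tool_rot: [[0.001, 1.0, 0.0], [1.0, -0.001, 0.0], [0.0, 0.0, -1.0]]
force: [0.0, 0.7, -3.6]
opening: 0.375
grip_force: 60.3
```

To row units: 0.8 mm / 1000 = 0.0008, 0.6 mm / 1000 = 0.0006.

```bash
python3 -m inch '[{"z":0.0008},{"z":0.0006},{}]'
python3 -m inch '[{},{},{},{}]' 1.0
python3 -m inch '[{"z":-0.015},{"z":-0.04},{"z":-0.03},{"x":0.02,"y":-0.015,"z":-0.005},{"x":0.04,"y":-0.03}]'
python3 -m inch '[{"x":0.045,"y":-0.033},{"x":0.045,"y":-0.033},{"x":0.036,"y":-0.026},{"x":0.015,"y":-0.011},{}]'
python3 -m inch '[{},{}]'
python3 - <<'E'
from fit import *
t,dt=grab('top')
cv2.imwrite('pics/top1.png',t[...,::-1])
print('pit',circ(pts('top',dt,(420,170,520,240),64,85)),'lev',circ(pts('top',dt,(360,235,420,310),20,45)))
q=pts('top',dt,(275,235,350,310),60,105);print('tamper',circ(q),np.percentile(q[:,2],98))
s,ds=grab('side');print('cup side',circ(pts('side',ds,(395,450,470,545),48,64)))
E
```

```text
t: 19.3
eef_pos: [553.9, 116.5, 61.0]
tool_rot: [[0.001, 1.0, 0.001], [1.0, -0.001, 0.0], [0.0, 0.001, -1.0]]
force: [-1.1, 0.3, 4.2]
opening: 0.378
grip_force: 61.0
t: 19.8
eef_pos: [553.6, 116.5, 60.1]
tool_rot: [[0.001, 1.0, -0.0], [1.0, -0.001, 0.0], [0.0, -0.0, -1.0]]
force: [-0.5, 0.1, 0.1]
opening: 1.0
grip_force: 0.0
t: 20.42
eef_pos: [510.7, 176.6, 152.5]
tool_rot: [[0.004, 1.0, 0.005], [1.0, -0.004, 0.001], [0.001, 0.005, -1.0]]
force: [0.9, -0.2, -0.5]
opening: 0.996
grip_force: 0.0
t: 21.05
eef_pos: [405.8, 318.3, 150.9]
tool_rot: [[-0.001, 1.0, 0.001], [1.0, 0.001, 0.0], [0.0, 0.001, -1.0]]
force: [0.3, 0.0, 0.0]
opening: 1.004
grip_force: 0.0
t: 21.3
eef_pos: [406.9, 316.7, 150.2]
tool_rot: [[0.003, 1.0, 0.0], [1.0, -0.003, -0.0], [-0.0, 0.0, -1.0]]
force: [0.3, 0.8, -0.2]
opening: 0.998
grip_force: 0.0
pit [ 660.3 -141.5   31. ] lev [553.6 -12.8  28.4]
tamper [552.5 116.3  16.4] 98.5481088999349
cup side [406.4 317.4  30.6]
```

View pics/top1.png

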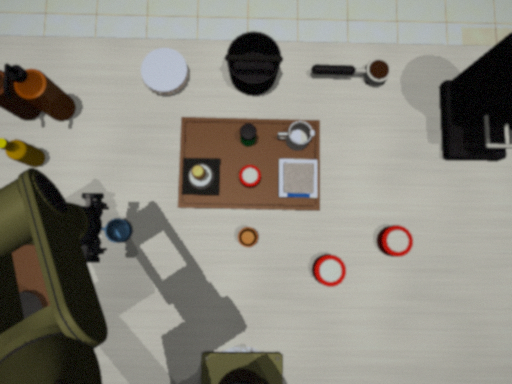

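The picture shows the tamper upright on the pad (201,174), the leveller midway (249,176) and the pitcher behind the scale (299,134). The shaker (248,133) and shot glass (248,237) haven't moved. The cup (119,230) is next.

To row units: 40 mm / 1000 = 0.04, 25 mm / 1000 = 0.025.

```bash
python3 -m inch '[{"x":0.001,"z":0.04},{"z":0.04},{"z":0.025},{"z":0.012},{}]'
python3 -m inch '[{},{},{},{},{}]' 0.3 40
```

```text
t: 22.02
eef_pos: [405.9, 318.2, 32.7]
tool_rot: [[0.002, 1.0, -0.001], [1.0, -0.002, -0.001], [-0.001, -0.001, -1.0]]
force: [-0.9, 0.5, -0.2]
opening: 1.0
grip_force: 0.0
t: 22.65
eef_pos: [406.8, 319.2, 34.6]
tool_rot: [[0.001, 1.0, 0.003], [1.0, -0.001, 0.001], [0.001, 0.003, -1.0]]
force: [-0.1, -0.8, 7.1]
opening: 0.71
grip_force: 43.6
```

To row units: -40 mm / 1000 = -0.04, -30 mm / 1000 = -0.03.

```bash
python3 -m inch '[{"z":-0.02},{"z":-0.04},{"z":-0.04},{"z":-0.03},{"x":-0.025,"y":0.008}]'
python3 -m inch '[{"x":-0.04,"y":0.013},{"x":-0.045,"y":0.014},{"x":-0.045,"y":0.014},{"x":-0.045,"y":0.014},{"x":-0.045,"y":0.014}]'
python3 -m inch '[{"x":-0.045,"y":0.014},{"x":-0.045,"y":0.014},{"x":-0.045,"y":0.015},{"x":-0.04,"y":0.013},{"x":-0.03,"y":0.009}]'
python3 -m inch '[{"x":-0.0105,"y":0.004},{},{}]'
```

```text
t: 23.28
eef_pos: [415.6, 295.8, 166.5]
tool_rot: [[-0.001, 1.0, 0.006], [1.0, 0.001, 0.005], [0.005, 0.006, -1.0]]
force: [-0.6, -0.1, -1.8]
opening: 0.704
grip_force: 44.1
t: 23.9
eef_pos: [482.7, 72.2, 163.6]
tool_rot: [[0.001, 1.0, 0.001], [1.0, -0.001, 0.0], [0.0, 0.001, -1.0]]
force: [0.4, 0.4, -2.0]
opening: 0.71
grip_force: 44.1
t: 24.52
eef_pos: [547.7, -133.3, 163.4]
tool_rot: [[0.002, 1.0, 0.001], [1.0, -0.002, -0.0], [-0.0, 0.001, -1.0]]
force: [0.7, -0.0, -1.5]
opening: 0.706
grip_force: 44.1
t: 24.9
eef_pos: [550.6, -140.6, 163.1]
tool_rot: [[0.0, 1.0, -0.001], [1.0, -0.0, 0.001], [0.001, -0.001, -1.0]]
force: [0.7, -0.1, -1.2]
opening: 0.709
grip_force: 44.1
```

To row units: 40 mm / 1000 = 0.04, 35 mm / 1000 = 0.035.

```bash
python3 -m inch '[{"x":-0.001,"y":0.003,"z":0.04},{"z":0.035},{"z":0.02},{"z":0.006},{}]'
python3 -m inch '[{"z":0.002},{"z":0.0015},{}]'
```

```text
t: 25.52
eef_pos: [554.3, -142.2, 62.4]
tool_rot: [[0.0, 1.0, -0.0], [1.0, -0.0, 0.0], [0.0, -0.0, -1.0]]
force: [-0.1, 0.5, -0.9]
opening: 0.708
grip_force: 44.1
t: 25.9
eef_pos: [554.5, -143.1, 59.1]
tool_rot: [[0.001, 1.0, 0.001], [1.0, -0.001, -0.0], [-0.0, 0.001, -1.0]]
force: [-0.2, -1.1, -0.6]
opening: 0.707
grip_force: 44.1
```

To row units: 1.5 mm / 1000 = 0.0015.

```bash
python3 -m inch '[{"z":0.0015},{"z":0.0015},{}]'
python3 -m inch '[{"z":0.0007},{}]'
```

```text
t: 26.28
eef_pos: [554.4, -143.1, 55.7]
tool_rot: [[0.001, 1.0, 0.0], [1.0, -0.001, -0.0], [-0.0, 0.0, -1.0]]
force: [-0.0, -0.5, 0.3]
opening: 0.706
grip_force: 44.2
t: 26.52
eef_pos: [554.4, -143.1, 55.7]
tool_rot: [[0.001, 1.0, 0.0], [1.0, -0.001, -0.0], [-0.0, 0.0, -1.0]]
force: [-1.4, -0.2, 5.5]
opening: 0.709
grip_force: 44.7
```

Contact is felt (5.5 N upward), so I'll release, rise, back away and check.

To row units: -50 mm / 1000 = -0.05, -40 mm / 1000 = -0.04.

```bash
python3 -m inch '[{},{},{},{}]' 1.0
python3 -m inch '[{"z":-0.015},{"z":-0.04},{"z":-0.05},{"z":-0.04},{"x":-0.03,"y":-0.02}]'
python3 -m inch '[{"x":-0.05,"y":-0.025},{"x":-0.05,"y":-0.025},{"x":-0.05,"y":-0.02},{"x":-0.05,"y":-0.015},{}]'
python3 -m inch '[{},{}]'
python3 - <<'E'
from fit import *
t,dt=grab('top');s,ds=grab('side')
cv2.imwrite('pics/end.png',cv2.hconcat([t[90:290,120:512],s[90:290,100:508]][:1])[...,::-1]); cv2.imwrite('pics/endside.png',s[...,::-1])
P=lambda r,a,b:circ(pts('top',dt,r,a,b))
print('pit',P((420,170,520,240),64,85),'lev',P((360,235,420,310),20,45),'tamper',P((275,235,350,310),60,105),'cup',P((415,235,515,310),66,90),'shaker',P((370,185,410,235),60,90),'glass',P((365,345,412,395),40,62))
E
```

```text
t: 27.02
eef_pos: [554.3, -143.0, 54.9]
tool_rot: [[0.001, 1.0, -0.0], [1.0, -0.001, 0.0], [0.0, -0.0, -1.0]]
force: [1.1, 0.3, -0.2]
opening: 0.997
grip_force: 0.0
t: 27.65
eef_pos: [538.1, -173.1, 205.5]
tool_rot: [[-0.002, 1.0, 0.01], [1.0, 0.002, -0.003], [-0.003, 0.01, -1.0]]
force: [-0.6, -0.5, -0.8]
opening: 1.004
grip_force: 0.0
t: 28.28
eef_pos: [448.1, -376.8, 201.2]
tool_rot: [[0.006, 1.0, 0.001], [1.0, -0.006, -0.003], [-0.003, 0.001, -1.0]]
force: [0.4, 0.5, -0.4]
opening: 1.001
grip_force: 0.0
t: 28.52
eef_pos: [449.3, -371.5, 200.3]
tool_rot: [[-0.0, 1.0, 0.0], [1.0, 0.0, 0.001], [0.001, 0.0, -1.0]]
force: [0.8, 0.7, -0.4]
opening: 0.999
grip_force: 0.0
pit [ 660.3 -141.5   31.3] lev [554.  -12.9  28.4] tamper [552.4 116.4  16.4] cup [ 553.4 -143.3   30.8] shaker [658.9  -6.4  21. ] glass [393.6  -9.5  25. ]
```

View pics/endside.png

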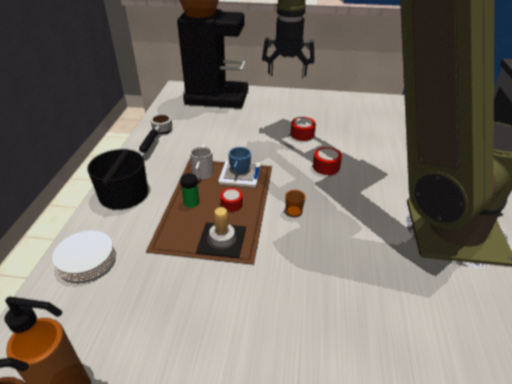

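The side view shows everything upright in place: cup on the scale (240,160), pitcher behind it (202,163), leveller (231,199), tamper on the pad (221,230). The robot is clear, so I'll hand in.

```bash
python3 -c "
from plant import env; print(env.job_done())"
```

```text
the job is handed in; nothing more can be done
None
```

I handed the job in at about 29 s: tamper, leveller, pitcher and then cup all stand upright, each measured within about 3 mm of its target, with the shaker and shot glass unmoved; the hand-in returned no verdict.

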